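# Switch off the drying board and nest the gear-case covers

## Robot

A 6-joint arm with a two-finger parallel gripper is mounted at the origin on the work surface. World frame = base frame: x ahead of the robot, y to its left, z up, the work surface at z = 0. Lengths are in m, angles in degrees, forces in N, time in s.
With the tool pointing down it reaches from about 0.325 to 0.85 m from the base axis. Payload 15.5 kg.
Tool frame: the origin (TCP) lies midway between the tips of the shut fingers; the grasp point (between the pads) lies 19 mm behind it; z points along the fingers, y is the line along which they close (so a half turn about z gives the same grasp; the last joint's range is limited). The gripper opens to 91 mm and grips with 3 to 60 N. Pads are 32 mm wide; open, the fingers measure 118 mm over their backs; the gripper's body (76 mm by 178 mm) begins 60 mm behind the grasp point.
Start: joints at [61.908, 28.281, 77.091, -0, 74.628, -5.472], TCP at [0.24, 0.577, 0.214] pointing down, gripper open.
Joint ranges: [-166.48, 166.48], [-47.26, 123.95], [12.59, 153.08], [-70.14, 250.14], [6.76, 159.57], [-176.63, 176.63]. Speed limits (degrees/s): [108.29, 108.29, 147.25, 172.46, 172.46, 172.46].

## Interface

Orientations are given as a 3x3 rotation matrix whose columns are the frame's x, y, z axes.
In Python, from bench import ctrl gives the robot as it stands. The module is installed in compiled form; this text tells all that it offers. Calls block until the motion is done:
- ctrl.goto(position, orientation): joint-space move of the TCP to a pose.
- ctrl.move_l(position, vel=0.15, ori=None, contact_N=None): straight line of the TCP; ori=None keeps the orientation; vel is the mean speed in m/s. With contact_N (N) it stops when the force on the tool has changed by that much, and returns True; else False.
- ctrl.movej(angles): joint-space move.
- ctrl.command_gripper(opening): opening from 0.0 (shut) to 1.0 (fully open); the grip force is fixed at half the most; returns when the fingers have stopped.
- ctrl.sleep(seconds).
- ctrl.ik(position, orientation): joint angles nearest the present ones, or None.
- ctrl.read_camera(name): name is "scene" or "top"; returns the picture (384x512x3 uint8, blue, green, red); there is no depth.
- ctrl.camera_params(name): a dict with "fx", "fy", "cx", "cy" (pixels), "pose" (4x4, takes a point from camera to world coordinates). Camera axes: x right, y up, looking along -z (the intrinsics and any distortion apply to the point x, -y, -z); pixel columns grow to the right and rows downward; lengths in m; the calibration is good to about 2 mm. A picture is of the moment at which its call begins. camera_params takes no time and is no camera call.
A pose or a line that the arm cannot do raises ctrl.MotionError and nothing moves.
- ctrl.sign_off(): hands the job in; it is judged then, once.
Readings, each from a call of its own:
- ctrl.current_t(): time.
- ctrl.current_q(): joint angles.
- ctrl.current_dq(): joint speeds.
- ctrl.current_effort(): joint torques, N m.
- ctrl.current_tool_pos(): TCP position.
- ctrl.current_eef_rot(): TCP orientation.
- ctrl.current_contact_force(): force on the tool from outside, world axes, zero at the start.
- ctrl.current_wrist_torque(): the same for the moment, N m.
- ctrl.current_grip_width(): opening from 0.0 (shut) to 1.0 (fully open).
- ctrl.current_grasp_force(): force on a finger pad.
Only numpy, scipy, OpenCV 4.12 (cv2) and the standard library are available. Lean on these libraries where they do the work, as an engineer would, in place of code of your own. Each camera call takes 0.05 s, during which the arm holds its last target. There are 200 camera calls.

## Task

The covers on the sloping drying board are dry. First turn the board's thermostat knob fully anticlockwise to its stop (off), then take the two gear-case covers off the board and nest them one over the other on the cover that stands in the green tray, so that all three make one straight stack there. Do not drop a cover on: keep hold of each until it sits fully home and press it down lightly so that you feel it bottom, without forcing it; leave the foot cap on the board and the tool body in the tray where they are.

Things in the scene. Friction and masses are not known exactly. Their poses are not given: they have to be found in the camera images.
- dryer: grey drying board, fixed; top 340 mm wide (y), falls 25 deg towards the robot, lower edge 50, upper edge 140 mm above the bench. Origin: on the bench, 100 mm level behind (+x) the lower edge, mid-width; x level, towards the high side. A 14 mm high ledge, upper face 24 mm up the slope, holds the parts on the slotted bed; its top 80 mm is a dark control strip.
- thermostat (a joint): thermostat knob angle in rad: 0 = fully anticlockwise = off, a hard stop; grows clockwise (looking at the knob) up to 4.7; friction about 0.05 N m, stays where it is left; starts between 1.0 and 2.6
- thermostat_grip (a point): black knob mid-width on the control strip, 172 mm up the slope, above the row of parts: 52 mm round skirt, straight grip bar 49 long, 14 thick, 32 mm high, white pointer line at one end. Point: on the turning axis, 37 mm off the sloping panel, 7 mm below the bar's top. z: turning axis, out of the panel, leaning 25 deg to the robot; x: along the bar, pointer at its -x end; turns with the knob
- cover_a: red-orange gear-case cover, a hollow cup upside down, 100 mm high, 90 to 180 g: flange 92 mm across, 6 mm high at the open bottom; cone 84 to 49 mm across; closed neck to grip, 38 mm across, from 65 to 100 mm height. Origin: centre of the flange's underside; z: along the axis to the neck. Starts on the drying board square to the slope (leaning 25 deg to the robot), flange against the ledge
- cover_b: second cover, the same as cover_a, in the same row on the board. Inside, each cover is an open cone (wall 3.5 mm) up to a flat ceiling 60 mm above its origin, there 41.5 mm across. Nested, the ceiling rests on the lower cover's neck top: its origin is 40 mm above the lower one's
- cover_base: third cover, the same as cover_a, standing upright in the green tray: the foot of the stack
- tray: green sheet-metal tray 360 (x) by 270 (y) mm with a 30 mm high rim, floor 4 mm thick, lined with paper, fixed. Origin: centre of its underside, on the bench
- foot_cap: bystander: low red-orange block-shaped foot cap 92 x 66 mm, 50 mm high, on the drying board in the same row as the two covers. Origin: centre of its underside
- tool_body_1: bystander: red-orange pistol-shaped tool body, 180 mm long, 50 mm high, lying on its side in the tray behind (+x of) the cover, barrel across the tray, grip pointing away from the robot. Origin: under the middle of its barrel
There are look-alikes about, which are no part of the job. What is shaped like the cover_a but blue or purple is not meant. Leave any grey look-alike of the cover_b alone.

How it is judged (in metres and radians):
On the way, in this order (a step that is already met when the one before it is completed fails the run):
1. the thermostat knob is turned to its anticlockwise stop (value of joint thermostat below 0.06 rad), for 0.2 s.
2. one cover off the board sits fully home on the cover in the tray, still held and pressed down with more than 3 N (((z of cover_a in the frame of cover_base between 0.036 and 0.043 m and horizontal distance between cover_a and cover_base below 0.005 m and angle between cover_a's own z axis and vertical below 0.07 rad and contact force between the fingers and cover_a above 1 N and contact force between cover_a and cover_base above 3 N) or (z of cover_b in the frame of cover_base between 0.036 and 0.043 m and horizontal distance between cover_b and cover_base below 0.005 m and angle between cover_b's own z axis and vertical below 0.07 rad and contact force between the fingers and cover_b above 1 N and contact force between cover_b and cover_base above 3 N))), for 0.1 s.
3. the other cover sits fully home on top of that one, still held and pressed down with more than 3 N (((z of cover_b in the frame of cover_a between 0.036 and 0.043 m and horizontal distance between cover_b and cover_a below 0.005 m and angle between each of cover_b, cover_a's own z axis and vertical below 0.07 rad and contact force between the fingers and cover_b above 1 N and contact force between cover_b and cover_a above 3 N and z of cover_a in the frame of cover_base between 0.036 and 0.043 m and horizontal distance between cover_a and cover_base below 0.005 m) or (z of cover_a in the frame of cover_b between 0.036 and 0.043 m and horizontal distance between cover_a and cover_b below 0.005 m and angle between each of cover_a, cover_b's own z axis and vertical below 0.07 rad and contact force between the fingers and cover_a above 1 N and contact force between cover_a and cover_b above 3 N and z of cover_b in the frame of cover_base between 0.036 and 0.043 m and horizontal distance between cover_b and cover_base below 0.005 m))), for 0.1 s.
At the end, for the whole second after the job is handed in: Knob within 0.06 rad of its anticlockwise stop. The three covers stand at rest in one upright stack (within 4 degrees) on the tray floor, clear of its rim; each upper cover's origin is 36 to 43 mm above the lower one's and within 5 mm sideways; either order (value of joint thermostat below 0.06 rad and ((z of cover_a in the frame of cover_base between 0.036 and 0.043 m and horizontal distance between cover_a and cover_base below 0.005 m and angle between each of cover_a, cover_b's own z axis and vertical below 0.07 rad and z of cover_b in the frame of cover_a between 0.036 and 0.043 m and horizontal distance between cover_b and cover_a below 0.005 m) or (z of cover_b in the frame of cover_base between 0.036 and 0.043 m and horizontal distance between cover_b and cover_base below 0.005 m and angle between each of cover_b, cover_a's own z axis and vertical below 0.07 rad and z of cover_a in the frame of cover_b between 0.036 and 0.043 m and horizontal distance between cover_a and cover_b below 0.005 m)) and x of cover_base in the frame of tray between -0.14 and 0.14 m and y of cover_base in the frame of tray between -0.095 and 0.095 m and z of cover_base in the frame of tray below 0.009 m and angle between cover_base's own z axis and vertical below 0.07 rad and linear speed of each of cover_a, cover_b, cover_base below 0.02 m/s); the robot touches nothing.
It fails at once if the foot cap or the tool body in the tray is moved more than 30 mm (distance of any of tool_body_1, foot_cap from where it was at the start of the episode above 0.03 m).
It fails at once if covers are forced together with more than 80 N (contact force between any of cover_a, cover_b and cover_base above 80 N or contact force between cover_a and cover_b above 80 N).
It fails at once if a cover is knocked over (angle between any of cover_a, cover_b, cover_base's own z axis and vertical above 1.05 rad).
It also fails if it takes over 70 s, if anything falls off the work surface, if the arm or the gripper's body presses on something with over 40 N, if the wrist force passes 120 N, or if a joint passes its speed limit or range.

## Working session

There is one attempt and no reset: what is moved stays moved. The work goes in short steps, each a Python script; the robot and the scene stay as the last script left them, time stands still between calls to the robot, and variables do not carry over. Pictures are saved under pics/ and viewed, at most 10 in all, crops included, and the job is handed in when it is done.

```bash
mkdir -p pics; python3 - <<'E'
from bench import ctrl
import cv2,numpy as np
for n in("scene","top"):
    cv2.imwrite(f"pics/{n}0.png",cv2.resize(ctrl.read_camera(n),(800,600),interpolation=cv2.INTER_CUBIC))
    p=ctrl.camera_params(n);print(n,{k:(np.round(v,4).tolist()) for k,v in p.items()})
print(ctrl.current_t())
E
```

```text
scene {'fx': 408.1244, 'fy': 408.1244, 'cx': 255.5096, 'cy': 195.1324, 'pose': [[0.3723, -0.654, 0.6585, 1.1964], [0.9281, 0.2606, -0.2659, -0.2369], [0.0023, 0.7102, 0.704, 0.8693], [0.0, 0.0, 0.0, 1.0]]}
top {'fx': 390.231, 'fy': 390.231, 'cx': 259.3067, 'cy': 187.0928, 'pose': [[0.0181, 0.9934, -0.1133, 0.3892], [-0.9996, 0.0203, 0.018, 0.0428], [0.0202, 0.1129, 0.9934, 1.1267], [0.0, 0.0, 0.0, 1.0]]}
0.1
```

View pics/scene0.png

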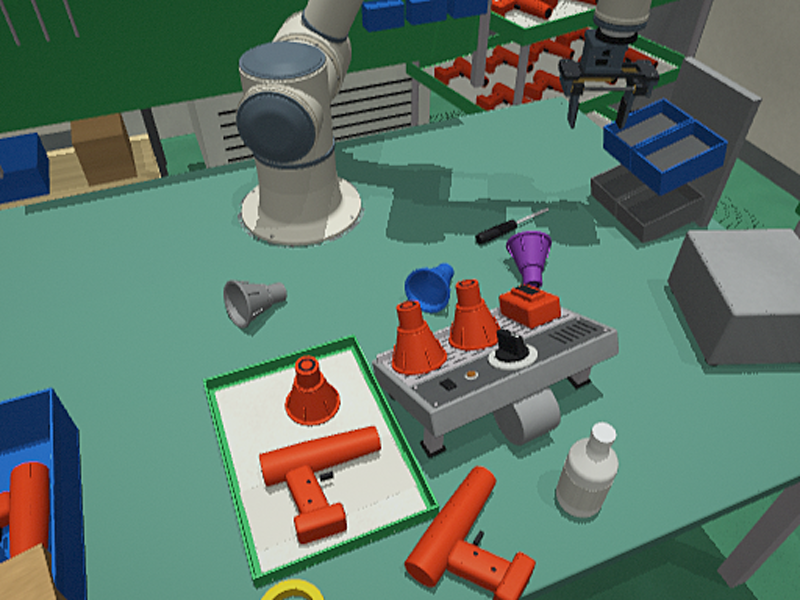

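View pics/top0.png

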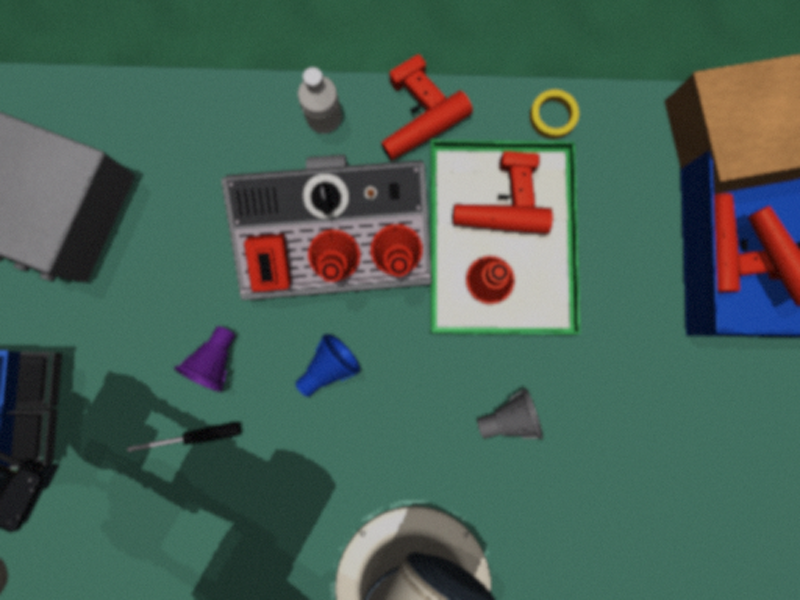

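The top view shows the board with the foot cap (266,262), two red-orange covers (334,256) and (397,250), and the knob (326,196). The tray holds the base cover (491,279) and the tool body (503,217).

The look-alikes are purple (210,360), blue (328,366) and grey (512,415), all lying on the bench, plus a loose tool body outside the tray. None of these is meant. I'll confirm in enlarged crops.

```bash
python3 - <<'E'
import cv2
from bench import ctrl
a=ctrl.read_camera("top")[90:220,138:378];b=ctrl.read_camera("scene")[170:290,175:405]
cv2.imwrite("pics/t1.png",cv2.resize(a,None,fx=3.33,fy=3.33,interpolation=cv2.INTER_CUBIC)[:, :800])
cv2.imwrite("pics/s1.png",cv2.resize(b,None,fx=3.4,fy=3.4,interpolation=cv2.INTER_CUBIC)[:, :800])
E
```

```text
(no output)
```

View pics/t1.png

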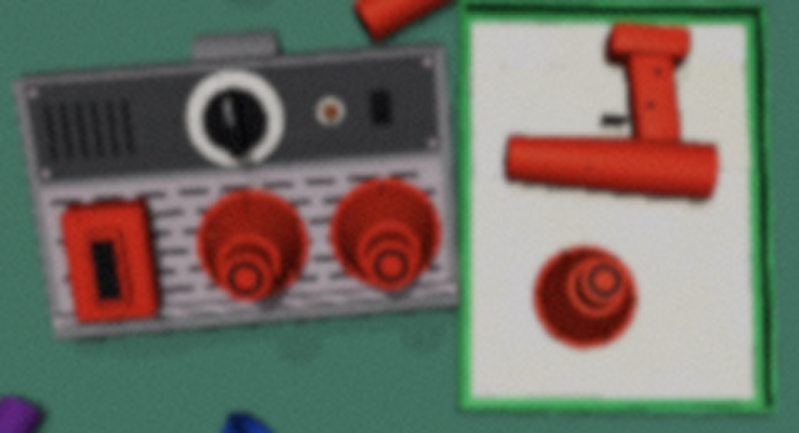

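View pics/s1.png

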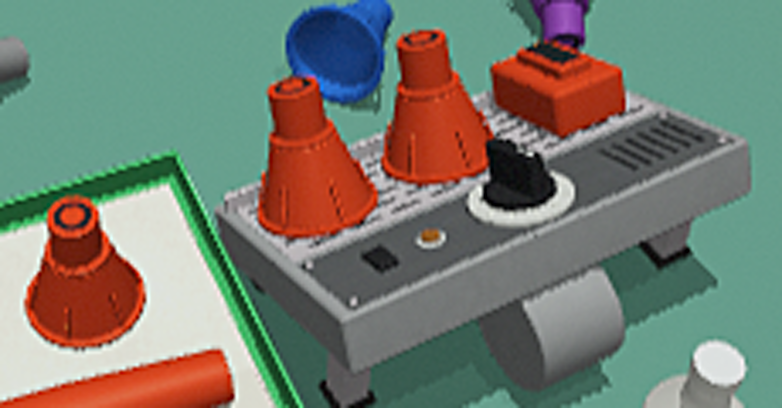

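The crops confirm that the two upright red-orange covers on the board are the ones to move. Necks in the top crop are at (245,278) and (391,265), with the base at (603,281). In the scene crop they are at (422,38) and (295,87), with the base at (73,215). I'll triangulate and fit the board pose.

```bash
cat > h.py <<'E'
from bench import ctrl
import numpy as np, cv2
from scipy.optimize import least_squares
def proj(n,P):
    p=ctrl.camera_params(n);T=np.linalg.inv(p["pose"]);c=T[:3,:3]@np.asarray(P,float)+T[:3,3]
    return np.array([p["cx"]+p["fx"]*c[0]/-c[2],p["cy"]+p["fy"]*-c[1]/-c[2]])
def tri(a,b):
    return least_squares(lambda P:np.r_[proj("top",P)-a,proj("scene",P)-b],[.6,0,.1])
E
python3 - <<'E'
from h import *
t=lambda u,v:np.array([138+u/3.333-.35,90+v/3.333-.35]); s=lambda u,v:np.array([175+u/3.4-.35,170+v/3.4-.35])
for n,a,b in(("c1",(245,278),(422,38)),("c2",(391,265),(295,87)),("base",(603,281),(73,215))):
    r=tri(t(*a),s(*b));print(n,r.x.round(4),r.fun.round(1))
# board pose from corners: ul, ur top; upper corners and lower in scene
def W(p,l):
    c,sn=np.cos(p[2]),np.sin(p[2]);return [p[0]+c*l[0]-sn*l[1],p[1]+sn*l[0]+c*l[1],l[2]]
L=.093
obs=[("top",t(18,80),(L,.17,.14)),("top",t(442,46),(L,-.17,.14)),("scene",s(345,325),(L,-.17,.14)),("scene",s(750,145),(L,.17,.14)),("scene",s(217,210),(-.1,-.17,.05))]
f=lambda p:np.concatenate([proj(n,W(p,l))-o for n,o,l in obs])
r=least_squares(f,[.6,.1,0]);print(r.x,r.fun.round(1));p=r.x
sl=np.radians(25);zz=np.array([-np.sin(sl),0,np.cos(sl)])
def up(d,y,h): return np.array([-.1+d*np.cos(sl),y,.05+d*np.sin(sl)])+h*zz
print("knob grip",np.round(W(p,up(.172,0,.037)),4))
k=W(p,up(.172,0,.005));print("knob base px top",((proj("top",k)-[138,90]+.35)*3.333).round(),"scene",((proj("scene",k)-[175,170]+.35)*3.4).round())
for y in(.02,-.09):print("cover neck at y",y,np.round(W(p,up(.070,y,.1)),4))
a=ctrl.read_camera("top")[105:145,190:230];b=ctrl.read_camera("scene")[200:240,305:350]
cv2.imwrite("pics/k.png",np.hstack([cv2.resize(x,(390,390),interpolation=cv2.INTER_CUBIC) for x in(a,b)]))
E
```

```text
c1 [0.532  0.1472 0.1671] [-0.7 -0.3 -0.8  0.1]
c2 [0.5442 0.0394 0.1667] [-1.  -0.4 -1.   0.1]
base [ 0.5451 -0.1316  0.1008] [-0.6 -0.2 -0.5 -0. ]
[0.61682295 0.15715614 0.10754343] [-2.7 -1.7  0.8 -2.  -1.3 -0.9  0.  -1.6 -1.7 -0.5]
knob grip [0.6568 0.1615 0.1562]
knob base px top [234. 110.] scene [522. 199.]
cover neck at y 0.02 [0.5363 0.1686 0.1702]
cover neck at y -0.09 [0.5481 0.0592 0.1702]
```

View pics/k.png

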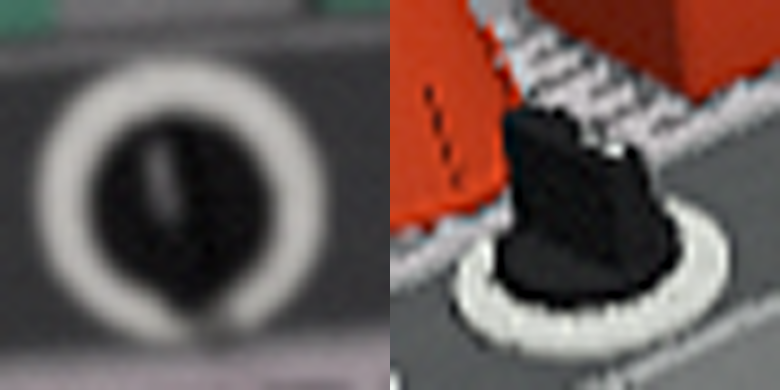

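The enlarged knob shows the white pointer line in the top view from (155,145) to (182,215). In the scene view the bar's top runs from (543,115) to (622,158), with the pointer end on the high side. Next I fit the knob, board and neck positions with the known heights held fixed.

```bash
python3 - <<'E'
from h import *
t=lambda u,v:np.array([138+u/3.333-.35,90+v/3.333-.35]); s=lambda u,v:np.array([175+u/3.4-.35,170+v/3.4-.35])
kt=lambda u,v:np.array([190+u/9.75-.45,105+v/9.75-.45]);ks=lambda u,v:np.array([305+(u-390)/390*45-.45,200+v/9.75-.45])
sl=np.radians(25)
def W(p,d,y,h):
    l=np.array([-.1+d*np.cos(sl)-h*np.sin(sl),y]);c,sn=np.cos(p[2]),np.sin(p[2])
    return np.array([p[0]+c*l[0]-sn*l[1],p[1]+sn*l[0]+c*l[1],.05+d*np.sin(sl)+h*np.cos(sl)])
# p: x,y,yaw,y1,y2, pixel offsets per camera (u,v each, weak prior), theta
T,S=(13,13),(13,13)
D=.213
obs=[("top",t(18,80),lambda p:W(p,D,.17,0)),("top",t(442,46),lambda p:W(p,D,-.17,0)),
("scene",s(345,325),lambda p:W(p,D,-.17,0)),("scene",s(750,145),lambda p:W(p,D,.17,0)),("scene",s(217,210),lambda p:W(p,0,-.17,0)),
("top",kt(182,200),lambda p:W(p,.172,0,.002)),("scene",ks(592,275),lambda p:W(p,.172,0,.002)),
("top",t(245,278),lambda p:W(p,.07,p[3],.1)),("scene",s(422,38),lambda p:W(p,.07,p[3],.1)),
("top",t(391,265),lambda p:W(p,.07,p[4],.1)),("scene",s(295,87),lambda p:W(p,.07,p[4],.1)),
("top",t(603,281),lambda p:np.array([p[5],p[6],.104])),("scene",s(73,215),lambda p:np.array([p[5],p[6],.104]))]
def f(p):
    r=[proj(n,g(p))+(p[7:9] if n=="top" else p[9:11])-o for n,o,g in obs]
    return np.r_[np.concatenate(r),p[7:11]]
r=least_squares(f,[.6,.15,.1,0,-.1,.55,-.13,0,0,0,0],loss="soft_l1");p=r.x
print(p.round(4));print(f(p).round(1)[:26].reshape(-1,2).tolist())
print("knob top axis",W(p,.172,0,.037).round(4),"necks",W(p,.07,p[3],.1).round(4),W(p,.07,p[4],.1).round(4))
for a in range(-20,60,10):
    th=np.radians(a);e=[W(p,.172+k*.0245*np.cos(th),k*.0245*np.sin(th),.044) for k in(1,-1)]
    q=proj("top",e[0])-proj("top",e[1]);w=proj("scene",e[0])-proj("scene",e[1])
    print(a,"top",(q*9.75).round(),"scene",(w*[390/45,9.75]).round())
E
```

```text
[ 0.6134  0.1573  0.1085 -0.0025 -0.1107  0.5464 -0.1317  0.4379  0.9981
  0.7577  0.6015]
[[-2.5, 0.6], [1.2, 0.2], [-1.0, -1.5], [0.0, -2.0], [-1.3, -0.8], [-0.1, -0.3], [0.6, 1.0], [-0.0, -0.9], [0.3, 0.7], [-0.2, -0.7], [-0.0, 0.4], [0.1, 0.2], [0.2, 0.1]]
knob top axis [0.6534 0.1617 0.1562] necks [0.5353 0.1463 0.1702] [0.547  0.0387 0.1702]
-20 top [  44. -182.] scene [47. 81.]
-10 top [  11. -188.] scene [76. 72.]
0 top [ -22. -188.] scene [104.  61.]
10 top [ -55. -183.] scene [128.  48.]
20 top [ -85. -171.] scene [148.  33.]
30 top [-114. -155.] scene [164.  18.]
40 top [-138. -134.] scene [175.   2.]
50 top [-159. -109.] scene [180. -14.]
```

```bash
cat >> h.py <<'E'
sl=np.radians(25)
PB=[0.6134,0.1573,0.1085]; CY=[-0.0025,-0.1107]; BASE=np.array([.5464,-.1317])
def W(d,y,h,p=PB):
    l=np.array([-.1+d*np.cos(sl)-h*np.sin(sl),y]);c,s=np.cos(p[2]),np.sin(p[2])
    return np.array([p[0]+c*l[0]-s*l[1],p[1]+s*l[0]+c*l[1],.05+d*np.sin(sl)+h*np.cos(sl)])
UP=W(1,0,0)-W(0,0,0); LEFT=W(0,1,0)-W(0,0,0); N=np.cross(UP,LEFT)
def R(up,left,a):  # tool z = -(up x left); closing axis y at angle a (deg) from 'up' towards 'left'
    a=np.radians(a);y=np.cos(a)*up+np.sin(a)*left;z=-np.cross(up,left);return np.column_stack([np.cross(y,z),y,z])
def st(m=""):
    print(m,"t%.1f"%ctrl.current_t(),"F",np.round(ctrl.current_contact_force(),1),"M",np.round(ctrl.current_wrist_torque(),2),"g%.3f"%ctrl.current_grip_width(),"gf%.1f"%ctrl.current_grasp_force(),"p",np.round(ctrl.current_tool_pos(),4),flush=True)
E
python3 - <<'E'
from h import *
print(N)
for a in(98,-82):
  for k in(0,70,150):
    q=ctrl.ik(W(.172,0,.027),R(UP,LEFT,a+k));print(a,k,None if q is None else np.round(q,1))
for y in CY:
  for a in (90,-90):
    q=ctrl.ik(W(.07,y,.067),R(UP,LEFT,a));print("cov",y,a,None if q is None else np.round(q,1))
for a in(0,90,-90,180):
    q=ctrl.ik(np.r_[BASE,.111],R(np.array([1.,0,0]),np.array([0,1.,0]),a));print("base",a,None if q is None else np.round(q,1))
E
```

```text
[-0.42013312 -0.04576417  0.90630779]
98 0 [  9.5  27.9  97.1  -2.8  30.  -92.6]
98 70 [   9.5   27.9   97.1   -2.8   30.  -162.6]
98 150 [  9.5  27.9  97.1  -2.8  30.  117.4]
-82 0 [ 9.5 27.9 97.1 -2.8 30.  87.4]
-82 70 [ 9.5 27.9 97.1 -2.8 30.  17.4]
-82 150 [  9.5  27.9  97.1  -2.8  30.  -62.6]
cov -0.0025 90 [ 10.1  21.8 111.9  -4.5  21.4 -82.4]
cov -0.0025 -90 [ 10.1  21.8 111.9  -4.5  21.4  97.6]
cov -0.1107 90 [  -4.9   21.3  113.    12.8   21.6 -112.1]
cov -0.1107 -90 [ -4.9  21.3 113.   12.8  21.6  67.9]
base 0 [-19.6  30.3  92.8  -0.   57.  -19.6]
base 90 [ -19.6   30.3   92.8   -0.    57.  -109.6]
base -90 [-19.6  30.3  92.8  -0.   57.   70.4]
base 180 [-19.6  30.3  92.8  -0.   57.  160.4]
```

```bash
python3 - <<'E'
from h import *
Rk=R(UP,LEFT,-82)
ctrl.move_l([.24,.577,.36],vel=.25)
ctrl.goto(W(.172,0,.15),Rk); st("pre")
a=ctrl.read_camera("top")[80:210,130:300]
print(ctrl.move_l(W(.172,0,.027),vel=.12,contact_N=6)); st("down")
b=ctrl.read_camera("scene")[170:290,260:400]
ctrl.command_gripper(0.0); st("closed")
cv2.imwrite("pics/g.png",np.hstack([cv2.resize(a,(390,300)),cv2.resize(b,(400,300))]))
E
```

```text
pre t3.1 F [ 0.2 -0.  -0.3] M [-0.06  0.39  0.01] g0.997 gf0.0 p [0.6059 0.1571 0.2587]
False
down t4.3 F [-1.   0.6  0.3] M [-0.1   0.44  0.01] g0.997 gf0.0 p [0.6577 0.1622 0.1479]
closed t5.5 F [ 2.  -4.9  0.1] M [-0.93  0.1  -0.34] g0.151 gf30.0 p [0.658  0.1616 0.1473]
```

View pics/g.png

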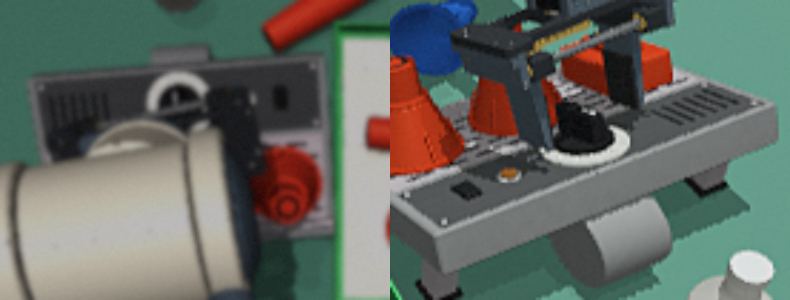

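The fingers straddle the bar, and the 13.8 mm width matches its 14 mm thickness. Now I turn anticlockwise in steps and watch the moment about the axis.

```bash
python3 - <<'E'
from h import *
q0=np.array(ctrl.current_q());tz=ctrl.current_eef_rot()[:,2] if hasattr(ctrl.current_eef_rot(),'shape') else np.array(ctrl.current_eef_rot())[:,2]
q=q0.copy()
for i in range(24):
    q[5]-=8; ctrl.movej(list(q))
    m=np.array(ctrl.current_wrist_torque())@tz; F=np.array(ctrl.current_contact_force())
    print(round(q0[5]-ctrl.current_q()[5],1),"m%.2f"%m,F.round(1),"t%.1f"%ctrl.current_t(),flush=True)
    if abs(m)>.7 or np.linalg.norm(F)>30: break
st()
E
```

```text
7.9 m-0.09 [-1.1  3.   0.4] t5.8
15.9 m-0.05 [-1.4  6.   0.8] t6.0
23.9 m-0.09 [-2.3  9.3  0.1] t6.3
31.9 m-0.02 [-4.1  9.2  1.2] t6.6
39.9 m-0.03 [-6.1 12.   1.6] t6.8
47.9 m-0.12 [-6.  13.5  1.9] t7.1
55.9 m-0.08 [-8.6 15.2  2.1] t7.4
63.9 m-0.03 [-9.2 16.9  1.9] t7.6
71.9 m-0.02 [-10.4  16.1   3.5] t7.9
79.9 m-0.13 [-12.8  17.5   3.6] t8.2
87.9 m-0.02 [-13.8  15.3   3.7] t8.4
95.9 m-0.09 [-15.2  15.7   4.1] t8.7
103.9 m-0.03 [-16.8  14.7   5.3] t9.0
111.9 m-0.05 [-18.9  13.1   6.6] t9.2
119.9 m-0.09 [-19.2  12.1   6.7] t9.5
127.9 m0.72 [-19.4   9.1   6.4] t9.8
 t9.8 F [-19.4   9.1   6.4] M [1.81 3.07 0.19] g0.154 gf30.0 p [0.6547 0.1622 0.1458]
```

```bash
python3 - <<'E'
from h import *
z=np.array(ctrl.current_eef_rot())[:,2]
q=np.array(ctrl.current_q());q[5]-=5;ctrl.movej(list(q));print("m",np.array(ctrl.current_wrist_torque())@z,ctrl.current_q()[5]);st("push")
ctrl.sleep(.3);ctrl.command_gripper(1.0);st("open")
p=np.array(ctrl.current_tool_pos());ctrl.move_l(list(p-.13*z),vel=.2);st("up")
E0=np.eye(3);Rb=R(E0[0],E0[1],0)
ctrl.goto([*BASE,.20],Rb)
print(ctrl.move_l([*BASE,.111],vel=.15,contact_N=5));st("base")
ctrl.command_gripper(0.0);st("b1")
k=ctrl.read_camera("top")
cv2.imwrite("pics/b.png",np.hstack([cv2.resize(k[85:215,138:268],(390,390)),cv2.resize(ctrl.read_camera("scene")[190:290,160:260],(390,390))]))
E
```

```text
m 1.1420793712601502 -45.217082040645195
push t10.0 F [-6.3  6.1  3.5] M [ 1.47  1.06 -0.53] g0.173 gf31.2 p [0.6541 0.1625 0.1456]
open t11.5 F [-0.7  0.1  0.3] M [-0.03  0.32 -0.03] g1.001 gf0.0 p [0.6547 0.1622 0.1457]
up t12.3 F [ 0.2  0.6 -0.4] M [-0.05  0.22 -0.  ] g1.000 gf0.0 p [0.6006 0.1562 0.263 ]
False
base t14.2 F [ 0.4 -0.7  0.4] M [-0.07  0.    0.  ] g1.000 gf0.0 p [ 0.5469 -0.1314  0.1118]
b1 t15.6 F [ 0.1  0.  -0.9] M [-0.07  0.06  0.01] g0.006 gf0.0 p [ 0.5464 -0.1317  0.111 ]
```

View pics/b.png

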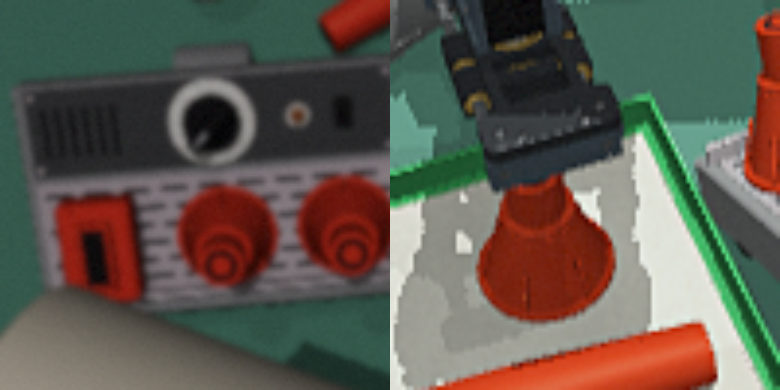

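The knob has been turned: its pointer now points lower-left at (203,135), and the moment at the stop was clear. My descent over the base was set 40 mm too high, so the fingers closed just above the neck. The tips belong at z = 0.071. I'll redo it and centre in both directions.

```bash
python3 - <<'E'
from h import *
E0=np.eye(3);Rb=R(E0[0],E0[1],0)
ctrl.command_gripper(1.0)
print(ctrl.move_l([*BASE,.071],vel=.12,contact_N=6));st("base")
ctrl.command_gripper(0.0);st("x")
ctrl.command_gripper(0.75)
q=np.array(ctrl.current_q());q[5]+=90;ctrl.movej(list(q));st("rot")
ctrl.command_gripper(0.0);st("y")
E
```

```text
False
base t17.5 F [ 0.3 -1.1 -0.1] M [-0.09  0.02  0.08] g1.005 gf0.0 p [ 0.5464 -0.1317  0.0711]
x t18.4 F [0.4 0.1 0.5] M [-0.11  0.04 -0.03] g0.413 gf30.0 p [ 0.5464 -0.1317  0.071 ]
rot t20.5 F [-0.   0.6  0.8] M [-0.    0.15  0.04] g0.747 gf0.0 p [ 0.5464 -0.1317  0.071 ]
y t21.1 F [ 0.1  0.3 -0.1] M [-0.06  0.16  0.02] g0.414 gf30.0 p [ 0.5464 -0.1317  0.071 ]
```

```bash
python3 - <<'E'
from h import *
ctrl.command_gripper(1.0)
ctrl.move_l([*BASE,.20],vel=.25)
Rc=R(UP,LEFT,-90)
ctrl.goto(W(.07,CY[1],.17),Rc);st("pre")
new=ctrl.read_camera("top");old=cv2.resize(cv2.imread("pics/top0.png"),(512,384),interpolation=cv2.INTER_AREA)
def c(im):
    h=cv2.cvtColor(im,cv2.COLOR_BGR2HSV)[158:205,290:350]
    m=(((h[...,0]<12)|(h[...,0]>170))&(h[...,1]>130)&(h[...,2]>50)).astype(np.uint8)
    M=cv2.moments(m,True);return np.array([M["m10"]/M["m00"],M["m01"]/M["m00"]]),M["m00"]
a,b=c(old),c(new);print(a,b)
d=b[0]-a[0];P=np.r_[BASE,.05]
J=np.column_stack([(proj("top",P+.01*e)-proj("top",P))/.01 for e in np.eye(3)[:2]]);print("base moved m",np.linalg.solve(J,d))
E
```

```text
pre t23.4 F [ 0.8  0.7 -0.9] M [-0.08  0.44 -0.02] g0.996 gf0.0 p [0.5174 0.0356 0.2331]
(array([23.28428571, 20.75428571]), 700.0) (array([23.6231003 , 20.75987842]), 658.0)
base moved m [ 4.13529403e-06 -9.49504415e-04]
```

The estimate was good: the base moved less than 1 mm. Now I grip the first cover, using a 2 mm down-slope correction.

```bash
python3 - <<'E'
from h import *
Rc=R(UP,LEFT,-90)
ctrl.move_l(W(.068,CY[1],.17),vel=.1)
print(ctrl.move_l(W(.068,CY[1],.068),vel=.12,contact_N=5));st("down")
ctrl.command_gripper(0.0);st("grip")
p=np.array(ctrl.current_tool_pos())
ctrl.move_l(list(p+.13*N),vel=.15);st("lift")
im=ctrl.read_camera("scene")
ctrl.goto([*BASE,.27],R(np.eye(3)[0],np.eye(3)[1],-90));st("over")
a=ctrl.read_camera("scene")[130:290,150:310];b=ctrl.read_camera("top")[130:250,270:390]
cv2.imwrite("pics/o.png",np.hstack([cv2.resize(a,(400,400)),cv2.resize(b,(400,400))]))
E
```

```text
False
down t24.7 F [0.  0.2 0.1] M [-0.08  0.35 -0.  ] g1.000 gf0.0 p [0.5587 0.04   0.1408]
grip t25.6 F [ 0.4 -1.4 -0.8] M [-0.05  0.44  0.05] g0.413 gf30.0 p [0.5586 0.04   0.1403]
lift t26.6 F [-0.2 -0.8 -2.5] M [-0.09  0.54  0.01] g0.411 gf30.0 p [0.5038 0.0341 0.2575]
over t27.4 F [-0.8  0.4 -1.7] M [-0.03  0.19  0.  ] g0.410 gf30.0 p [ 0.5464 -0.1318  0.2688]
```

View pics/o.png

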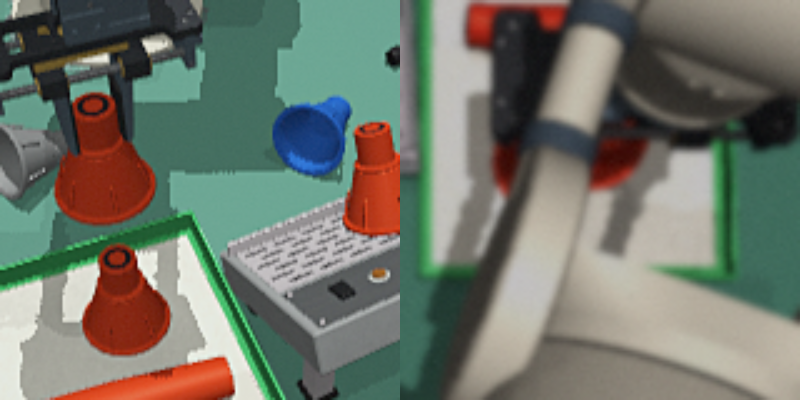

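The cover hangs upright, with its neck top at (92,102) in the left image. The second cover is still on the board. I compare that pixel with the prediction to check the offset in the hand, then lower with contact sensing.

```bash
python3 - <<'E'
from h import *
P=np.array([*BASE,.3008]);o=np.array([186.5,170.5])
print("pred",proj("scene",P)+[.76,.6],"obs",o,"d per 1cm x",proj("scene",P+[.01,0,0])-proj("scene",P),"z",proj("scene",P+[0,0,.01])-proj("scene",P))
ctrl.move_l([*BASE,.165],vel=.2);st("a")
r=ctrl.move_l([*BASE,.100],vel=.03,contact_N=6);ctrl.sleep(.2);print(r);st("contact")
E
```

```text
pred [186.82810484 172.45150202] obs [186.5 170.5] d per 1cm x [1.25012729 2.96105281] z [-0.56454916 -3.60586058]
a t28.1 F [ 1.   0.1 -0.9] M [-0.06  0.09  0.01] g0.413 gf30.0 p [ 0.5468 -0.1315  0.166 ]
True
contact t29.9 F [ 0.  -0.5  6.7] M [-0.05  0.23 -0.04] g0.410 gf30.0 p [ 0.5464 -0.1317  0.1105]
```

It bottomed at z = 0.1105 against a nominal 0.112, with about 8 N. I release it and fetch the second cover.

```bash
python3 - <<'E'
from h import *
p=np.array(ctrl.current_tool_pos())
ctrl.move_l([*BASE,p[2]-.001],vel=.02);ctrl.sleep(.2);st("press")
ctrl.command_gripper(1.0);st("rel")
ctrl.move_l([*BASE,.26],vel=.25)
ctrl.goto(W(.068,CY[0],.17),R(UP,LEFT,-90))
b=ctrl.read_camera("top")[130:220,240:360];a=ctrl.read_camera("scene")[170:290,150:310]
cv2.imwrite("pics/n.png",np.hstack([cv2.resize(a,(400,300)),cv2.resize(b,(400,300))]))
print(ctrl.move_l(W(.068,CY[0],.068),vel=.12,contact_N=5));st("down")
ctrl.command_gripper(0.0);st("grip")
E
```

```text
press t30.4 F [-4.8  0.6 16.7] M [ 0.2   0.96 -0.02] g0.408 gf30.0 p [ 0.5468 -0.1318  0.1104]
rel t31.3 F [ 0.6 -0.4  0.5] M [-0.03  0.18 -0.02] g0.996 gf0.0 p [ 0.5464 -0.1317  0.1095]
False
down t34.3 F [-0.2 -0.   0.4] M [-0.08  0.41 -0.01] g1.000 gf0.0 p [0.547  0.1475 0.1409]
grip t35.1 F [-0.4  0.5  0.5] M [-0.04  0.43 -0.03] g0.412 gf30.0 p [0.5469 0.1475 0.1403]
```

View pics/n.png

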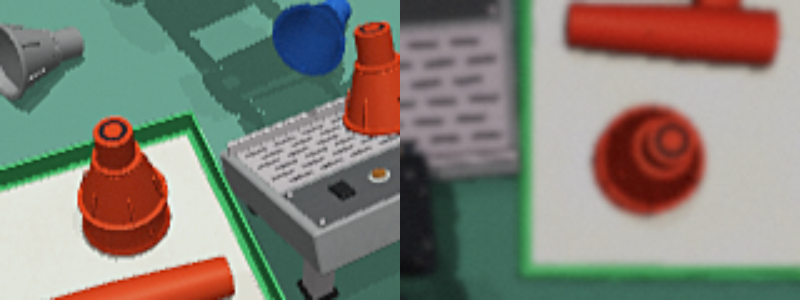

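The first cover sits nested and straight, with its neck top at (114,128) left and (670,140) right. The second cover is gripped, so I stack it at z ≈ 0.1505.

```bash
python3 - <<'E'
from h import *
p=np.array(ctrl.current_tool_pos())
ctrl.move_l(list(p+.15*N),vel=.15);st("lift")
ctrl.goto([*BASE,.32],R(np.eye(3)[0],np.eye(3)[1],-90))
ctrl.move_l([*BASE,.205],vel=.2);st("a")
r=ctrl.move_l([*BASE,.142],vel=.03,contact_N=6);ctrl.sleep(.2);print(r);st("contact")
p=np.array(ctrl.current_tool_pos())
if r and p[2]<.154:
    ctrl.move_l([*BASE,p[2]-.001],vel=.02);ctrl.sleep(.2);st("press")
E
```

```text
lift t36.3 F [-0.1  1.4 -1. ] M [-0.07  0.49  0.02] g0.412 gf30.0 p [0.4837 0.1406 0.2756]
a t38.1 F [-0.4  0.1  0.4] M [-0.03  0.17  0.03] g0.412 gf30.0 p [ 0.5469 -0.1312  0.206 ]
True
contact t39.9 F [-0.9  0.3  6.5] M [-0.1   0.29  0.04] g0.410 gf30.0 p [ 0.5464 -0.1318  0.1508]
press t40.4 F [-2.8  0.9 13.8] M [0.14 0.83 0.02] g0.414 gf30.0 p [ 0.5469 -0.1319  0.1507]
```

It bottomed at 0.1508, which is 40.3 mm above the first one, and was pressed with 14 N. I release, retreat and check.

```bash
python3 - <<'E'
from h import *
ctrl.command_gripper(1.0);st("rel")
ctrl.move_l([*BASE,.30],vel=.2)
ctrl.goto([.45,.1,.36],R(np.eye(3)[0],np.eye(3)[1],-90))
b=ctrl.read_camera("top")[90:220,180:360];a=ctrl.read_camera("scene")[170:290,150:350]
cv2.imwrite("pics/f.png",np.hstack([cv2.resize(a,(400,300)),cv2.resize(b,(400,300))]));st()
E
```

```text
rel t41.3 F [0.5 0.5 0.3] M [-0.05  0.22 -0.03] g0.999 gf0.0 p [ 0.5464 -0.1317  0.1498]
 t43.3 F [0.4 0.3 0.8] M [-0.04  0.15 -0.04] g0.997 gf0.0 p [0.4506 0.099  0.3594]
```

View pics/f.png

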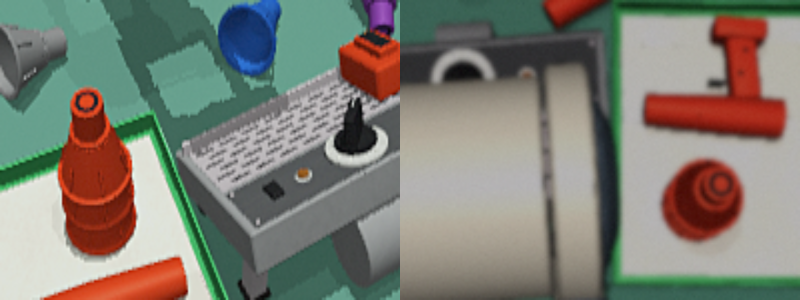

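The three covers make one straight stack at (97,165). The foot cap and tool body have not moved, and the knob is at its stop.

```bash
python3 -c "
from bench import ctrl
print(ctrl.sign_off())"
```

```text
the job is handed in; nothing more can be done
None
```

The job is handed in at about 43 s: the knob was turned to its anticlockwise stop, and both covers were pressed home (about 17 N and 14 N) in one straight stack on the tray cover; the hand-in call returned no verdict.

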